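Dim the floor lamp with the upper remote

ROBOT

A 6-joint arm with a two-finger parallel gripper is mounted at the origin on the work surface. World frame = base frame: x ahead of the robot, y to its left, z up, the work surface at z = 0. Lengths are in mm, angles in rad, forces in N, time in s.
With the tool pointing down it reaches from about 350 to 875 mm from the base axis. Payload 4.2 kg.
Tool frame: the origin (TCP) lies midway between the tips of the shut fingers; the grasp point (between the pads) lies 19 mm behind it; z points along the fingers, y is the line along which they close (so a half turn about z gives the same grasp; the last joint's range is limited). The gripper opens to 85 mm and grips with 20 to 120 N. Pads are 22 mm wide; open, the fingers measure 114 mm over their backs; the gripper's body (76 mm by 85 mm) begins 54 mm behind the grasp point. The pads swing forward as they close: fully open they stand 13 mm farther back than shut.
Start: joints at [1.367, 0.385, 0.008, 0, -1.194, -0.259], TCP at [279.001, 559.248, 231.312] pointing down, gripper open.
Joint ranges: [-3.14, 3.14], [-1.21, 2.06], [-1.07, 1.41], [-3.16, 2.05], [-2.99, -0.16], [-3.1, 3.1]. Speed limits (rad/s): [2.79, 2.79, 3.14, 3.14, 3.14, 3.14].

INTERFACE

Orientations are given as a unit quaternion [x, y, z, w].
In Python, from bench import read_state, get_image, job_done gives the robot as it stands.
- The arm moves only by the shell command python3 -m jog 'ROWS'. ROWS is JSON, a list of rows, each a list of 3 entries, a list of its own where there are three numbers: the shift along the world's x, y, z scaled (see below), then the turn, a rotation vector about the world's x, y, z scaled (see below), then the gripper's target within -1 to 1 (shut at 1, half-way at 0, fully open at -1). In form: [[[x, y, z], [wx, wy, wz], claw], ...]. A call has 1 to 20 rows; each row is the pose to reach, as a shift and turn from the pose commanded when the call began; what a row does not reach only later rows make up. The controller multiplies each number of a shift by 10 cm and each number of a turn by 120 degrees. A row lasts 1/10 s, in which the tool goes at most 50 mm and 8.59 degrees, less where a joint would pass 70% of its speed; a pose out of reach is approached as far as the arm can. A call with a number of a shift or a turn outside -1 to 1 is refused whole. A call with a gripper value outside its range is refused whole. The fingers move at their own pace and stop on an object; the grip force is fixed at half the most. Time passes only in rows, so rows that repeat a pose let the fingers close. It gives the time, the measured TCP pose, the force, the opening and the grip force at its end, in the units of the state.
- read_state(): the state, without advancing time (a new reading comes with each control period).
- get_image(name): name is "side" or "top" or "wrist"; returns a dict with "frame" (420x560x3 uint8, red, green, blue), "range_z" (420x560 float32, mm along the optical axis (not along the pixel's ray), 0 where there is no reading), "fx", "fy", "cx", "cy" (pixels), "R" (3x3) and "t" (3): a world point X has camera coordinates R X + t. Camera axes: x right, y down, z forward; pixel columns grow to the right and rows downward; lengths in mm; the calibration is good to about 2 mm. The wrist camera is an equidistant fisheye: a pixel r from the principal point sees the ray r / f radians off the axis. A picture is of the moment at which its call begins.
- job_done(): hands the job in; it is judged then, once.
The state is a dict: "clock": time; "joints": joint angles; "joint_vel": joint speeds; "joint_efforts": joint torques, N m; "position": TCP position; "ee_rot": TCP orientation; "contact_force": force on the tool from outside, world axes, zero at the start; "wrist_torque": the same for the moment, N m; "gripper_width": finger opening in mm; "grasp_force": force on a finger pad.
Only numpy, scipy, OpenCV 4.12 (cv2) and the standard library are available. Lean on these libraries where they do the work, as an engineer would, in place of code of your own. Each camera call takes 0.05 s, during which the arm holds its last target. There are 200 camera calls.

TASK

Set the floor lamp for the evening with the upper of the two stacked remotes: with closed fingertips gently press its round button (lamp on) fully down for a moment and let it spring back, then do the same with the bar-shaped button at the opposite end (dim). Leave the bar button in the middle alone, do not lift the remotes or push them out of place, and do not disturb anything else on the shelf.

Things in the scene. Friction and masses are not known exactly. Their poses are not given: they have to be found in the camera images.
- lamp_remote: The upper of the two stacked remotes, loose, white plastic, 190 mm (its x) x 56 mm (its y) x 22 mm high, 0.14 kg, lying flat on the other remote at any yaw. Origin at the centre of its underside, 20 mm above the shelf; upper face 22 mm above the origin. Three black buttons in a row along its x axis: round at x = +62 mm, a bar in the middle at x = 0, a bar at x = -62 mm.
- power (a joint): Spring push button on the upper (lamp) remote, the only round one, 30 mm across, at the +x end of the row (lamp on). Joint value 0 = up, grows as it is pressed straight down into the remote, 0.005 m = fully down. It stands 7 mm proud when up (2 mm when fully down), starts to move at about 1.5 N and is fully down at about 4 N; counts as pressed beyond 0.0035 m and springs back by itself.
- brighter (a joint): Spring push button on the upper (lamp) remote, the middle one, a bar 14 mm (remote's x) by 40 mm (its y); must be left alone. Joint value 0 = up, grows as it is pressed straight down into the remote, 0.005 m = fully down. It stands 7 mm proud when up (2 mm when fully down), starts to move at about 1.5 N and is fully down at about 4 N; counts as pressed beyond 0.0035 m and springs back by itself.
- dimmer (a joint): Spring push button on the upper (lamp) remote, a bar 14 mm (remote's x) by 40 mm (its y) like the middle one, at the end of the row opposite the round button (dim). Joint value 0 = up, grows as it is pressed straight down into the remote, 0.005 m = fully down. It stands 7 mm proud when up (2 mm when fully down), starts to move at about 1.5 N and is fully down at about 4 N; counts as pressed beyond 0.0035 m and springs back by itself.
- power_top (a point): Centre of the top face of the round button (moves with it); x and y axes as those of the lamp remote, z up out of its face. Its height is about 49 mm above the shelf.
- brighter_top (a point): Centre of the top face of the middle bar button (moves with it); x and y axes as those of the lamp remote, z up out of its face. Its height is about 49 mm above the shelf.
- dimmer_top (a point): Centre of the top face of the end bar (opposite the round one) button (moves with it); x and y axes as those of the lamp remote, z up out of its face. Its height is about 49 mm above the shelf.
- tv_remote: The lower remote, loose, black, 215 x 60 x 20 mm, lying on the shelf under the lamp remote, nearly along it (either may be turned or shifted a little). Origin at the centre of its underside, x along its length.
- mug: Empty white ceramic mug, loose, 82 mm across, 90 mm tall, handle towards its +y. Origin at the centre of its underside.
- tin: Round plastic tin with a screw-top lid, loose, 91 mm across, 60 mm tall. Origin at the centre of its underside.
- votive: Glass votive holder, loose, 72 mm across, 68 mm tall. Origin at the centre of its underside.
- glasses_case: Grey glasses case, loose, 165 mm (its x) x 62 x 32 mm high. Origin at the centre of its underside.
- plant_pot: Small terracotta pot with a succulent, loose, 90 mm across, about 120 mm tall with its leaves, 50 mm leaf radius. Origin at the centre of its underside.
- book: Closed book lying flat, loose, 206 mm (its x) x 134 mm x 25 mm. Origin at the centre of its underside.
Not all that is in view belongs to the job. What is shaped like the lamp_remote but blue or red is not meant.

How it is judged:
By the outcome, as a careful person would: the job done as asked, in the order asked, and still so for the second after the job is handed in, with the robot touching nothing.
It also fails if it takes over 40 s, if anything falls off the work surface, if the arm or the gripper's body presses on something with over 40 N, if the wrist force passes 120 N, or if a joint passes its speed limit or range.

## Working session

There is one attempt and no reset: what is moved stays moved. The work goes in short steps, Python scripts to look and compute and a shell command to move; the robot and the scene stay as the last step left them, time stands still between calls to the robot, and variables do not carry over. Pictures are saved under pics/ and viewed, at most 10 in all, crops included, and the job is handed in when it is done.

```bash
mkdir -p pics
cat > h.py <<'E'
import numpy as np, cv2
from bench import read_state, get_image, job_done
def ray(im,u,v):
    R=np.array(im["R"]);t=np.array(im["t"]);c=-R.T@t
    return c,R.T@np.array([(u-im["cx"])/im["fx"],(v-im["cy"])/im["fy"],1.])
def onplane(im,u,v,z):
    c,d=ray(im,u,v);return c+d*(z-c[2])/d[2]
def cloud(im):
    h,w=im["range_z"].shape;u,v=np.meshgrid(np.arange(w),np.arange(h));z=im["range_z"]
    P=np.stack([(u-im["cx"])/im["fx"]*z,(v-im["cy"])/im["fy"]*z,z],-1)
    return (P-np.array(im["t"]))@np.array(im["R"])
E
python3 - <<'E'
from h import *
import pickle
for n in("top","side"):
    im=get_image(n);pickle.dump(im,open(n+".pkl","wb"));cv2.imwrite(f"pics/{n}1.png",im["frame"][...,::-1])
s=read_state();print(s)
E
```

```text
{'clock': 0.1, 'joints': array([ 1.36660737e+00,  3.85502226e-01,  6.79457007e-03, -4.26628366e-04,
       -1.19401988e+00, -2.58633834e-01]), 'joint_vel': array([ 0.00102014, -0.00184655,  0.00471758,  0.00028315,  0.00036612,
        0.00155743]), 'joint_efforts': array([ 2.67868722e-05, -3.93315196e+01,  1.88930297e+01,  4.19799462e+00,
       -2.57643092e-03,  1.34800229e-05]), 'position': array([278.78453249, 558.80757686, 230.33115498]), 'ee_rot': array([ 9.73325138e-01, -2.29427992e-01, -1.71919217e-04,  9.70641624e-04]), 'contact_force': array([0.16576658, 0.30086586, 0.00128767]), 'wrist_torque': array([-0.02650315, -0.00798756,  0.00209591]), 'grasp_force': 0.0, 'gripper_width': 85.6502031736139}
```

View pics/top1.png

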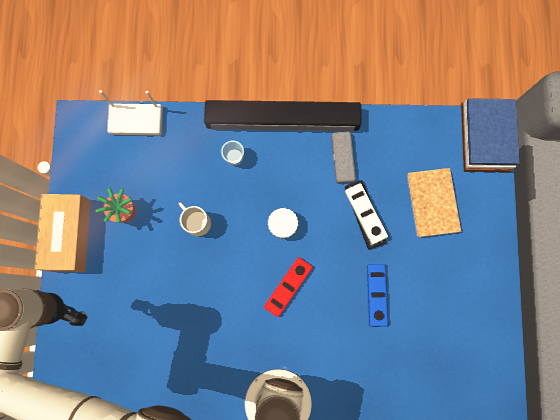

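View pics/side1.png

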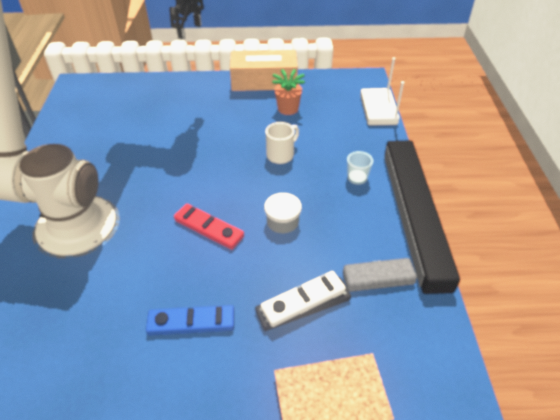

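The top view shows the white remote with black buttons at (366,214), lying on a black one. Its round button is at (376,231), the middle bar at (366,211) and the end bar at (358,195). The side view shows the same remote at (303,298), with the round button at (279,306).

Things that could be mistaken for it: the red remote at (289,287), the blue remote at (377,295) and the white router box at (135,119). I choose the white stacked one at (366,214). The glasses case at (344,157) is close to its dimmer end.

Run:
```python
from h import *
import pickle
for n,roi in(("top",(335,175,400,255)),("side",(245,262,360,335))):
    im=pickle.load(open(n+".pkl","rb"));f=im["frame"];P=cloud(im)
    x0,y0,x1,y1=roi
    g=f[y0:y1,x0:x1].astype(int)
    white=((g.min(2)>150)).astype(np.uint8)
    k,l,st,ce=cv2.connectedComponentsWithStats(white);b=1+np.argmax(st[1:,4])
    cn,_=cv2.findContours((l==b).astype(np.uint8),cv2.RETR_EXTERNAL,cv2.CHAIN_APPROX_NONE)
    hull=cv2.convexHull(max(cn,key=len));m=np.zeros(white.shape,np.uint8);cv2.fillConvexPoly(m,hull,1)
    q=np.array([onplane(im,u+x0,v+y0,42)[:2] for u,v in hull[:,0]],np.float32)
    print(n,"body rect",cv2.minAreaRect(q), "z med",np.median(P[y0:y1,x0:x1][l==b],0))
    dark=((g.max(2)<90)&(m>0)).astype(np.uint8)
    k,l,st,ce=cv2.connectedComponentsWithStats(dark)
    for i in range(1,k):
        if st[i,4]>12:
            u,v=ce[i]+[x0,y0];print(n,(u,v),st[i,4],onplane(im,u,v,49).round(1),np.median(P[y0:y1,x0:x1][l==i],0).round(1))
    c=cv2.resize(f[y0:y1,x0:x1],None,fx=5,fy=5,interpolation=cv2.INTER_CUBIC)
    if n=="side":cv2.imwrite("pics/crop.png",c[...,::-1])
```

```text
top body rect ((576.5731811523438, -266.35601806640625), (189.02639770507812, 57.5030517578125), 26.073087692260742) z med [ 574.77232369 -266.45442085   40.7448791 ]
top (np.float64(357.3953488372093), np.float64(195.09302325581396)) 43 [ 631.3 -240.    49. ] [ 631.8 -239.2   47.9]
top (np.float64(366.5), np.float64(212.7173913043478)) 46 [ 576.2 -267.7   49. ] [ 576.3 -267.3   47.7]
top (np.float64(375.6333333333333), np.float64(230.51666666666665)) 60 [ 521.1 -295.2   49. ] [ 521.1 -295.9   49.1]
side body rect ((577.9812622070312, -274.1435546875), (196.2654266357422, 69.04896545410156), 25.92352294921875) z med [ 575.58334075 -271.97668914   38.54532063]
```

View pics/crop.png

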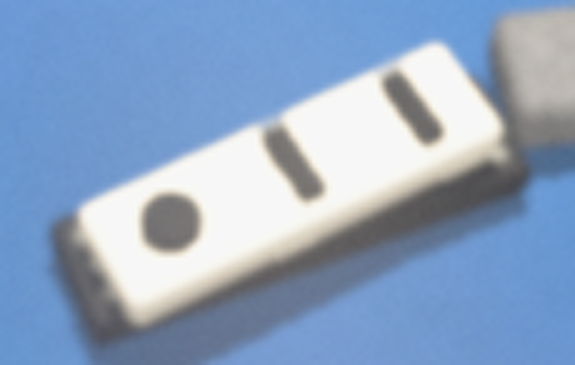

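The three buttons lie in a line at z≈48–49, about 61.6 mm apart, and the body measures 189×57, so everything agrees with the description. The crop shows the round button at the near end (170,222), the middle bar at (293,163) and the end bar at (413,105). The targets are power (521,-295.5) and dimmer (631.5,-239.5). I'll move across at height with the fingers closing.

```bash
python3 -m jog '[[[0.13,-0.47,0],[0,0,0],1],[[0.27,-0.95,0],[0,0,0],1],[[0.27,-0.95,0],[0,0,0],1]]'; python3 -m jog '[[[0.13,-0.47,0],[0,0,0],1],[[0.27,-0.95,0],[0,0,0],1],[[0.27,-0.95,0],[0,0,0],1]]'
```

```text
clock: 0.4
position: [306.3, 459.0, 230.9]
ee_rot: [0.973, -0.231, -0.0, 0.002]
contact_force: [0.9, 0.8, -0.7]
gripper_width: 44.2
grasp_force: 0.0
clock: 0.7
position: [333.1, 364.7, 231.2]
ee_rot: [0.973, -0.231, -0.001, 0.001]
contact_force: [-0.5, 0.6, 0.3]
gripper_width: 0.4
grasp_force: 0.0
```

```bash
python3 -m jog '[[[0.13,-0.47,0],[0,0,0],1],[[0.27,-0.94,0],[0,0,0],1]]' >/dev/null
python3 -m jog '[[[0.13,-0.47,0],[0,0,0],1],[[0.27,-0.94,0],[0,0,0],1]]' >/dev/null
python3 -m jog '[[[0.13,-0.47,0],[0,0,0],1],[[0.27,-0.94,0],[0,0,0],1]]' >/dev/null
python3 -m jog '[[[0.13,-0.47,0],[0,0,0],1],[[0.27,-0.94,0],[0,0,0],1]]'
python3 -m jog '[[[0.13,-0.47,0],[0,0,0],1],[[0.27,-0.94,0],[0,0,0],1]]' >/dev/null
python3 -m jog '[[[0.13,-0.47,0],[0,0,0],1],[[0.27,-0.94,0],[0,0,0],1]]' >/dev/null
python3 -m jog '[[[0.13,-0.47,-0.2],[0,0,0],1],[[0.27,-0.94,-0.6],[0,0,0],1],[[0.27,-0.94,-0.9],[0,0,0],1],[[0.27,-0.94,-0.9],[0,0,0],1],[[0.27,-0.94,-0.9],[0,0,0],1]]'
python3 - <<'E'
from h import *
import pickle
im=get_image("wrist");pickle.dump(im,open("w.pkl","wb"));cv2.imwrite("pics/w1.png",im["frame"][...,::-1])
s=read_state();print(s["position"],s["contact_force"],s["joints"],im["fx"],im["cx"],im["cy"])
E
```

```text
clock: 1.5
position: [441.5, -8.3, 231.5]
ee_rot: [0.973, -0.229, 0.0, -0.0]
contact_force: [1.3, 0.8, -0.2]
gripper_width: -0.1
grasp_force: 0.0
clock: 2.4
position: [522.0, -288.8, 140.7]
ee_rot: [0.973, -0.229, -0.001, 0.0]
contact_force: [1.5, 1.4, 1.9]
gripper_width: 0.4
grasp_force: 0.0
[ 522.97391163 -288.59366638  142.46258441] [-0.03368251  0.96113581  0.45037392] [-2.33024543e-01  4.12939491e-01 -1.86519177e-01  9.28119549e-04
 -9.69839073e-01  1.34162944e+00] 325.19226210127806 278.0133794033219 208.50202013676468
```

View pics/w1.png

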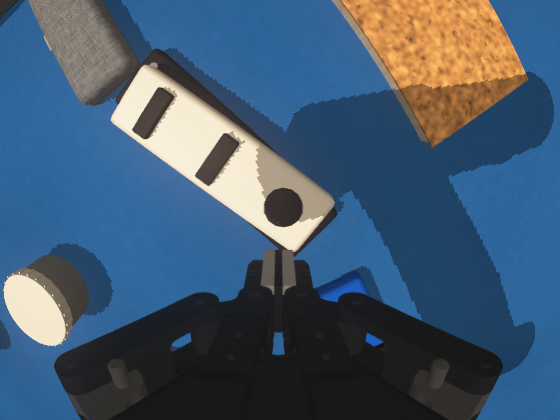

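The wrist view shows the round button at (283,207), the middle bar at (218,158) and the end bar at (153,113). The closed fingertips are at (278,255), with nothing else under them. I'll locate the buttons with the fisheye model.

Run:
```python
from h import *
import pickle
im=pickle.load(open("w.pkl","rb"));f=im["frame"].astype(int)
R=np.array(im["R"]);t=np.array(im["t"]);c=-R.T@t;print("cam",c.round(1))
poly=np.array([[150,66],[113,120],[290,248],[332,205]]);m=np.zeros(f.shape[:2],np.uint8);cv2.fillConvexPoly(m,poly,1)
d=((f.max(2)<75)&(m>0)).astype(np.uint8)
d=cv2.morphologyEx(d,cv2.MORPH_OPEN,np.ones((5,5)))
k,l,st,ce=cv2.connectedComponentsWithStats(d)
for i in range(1,k):
    if st[i,4]<150: continue
    (u,v),sz,a=cv2.minAreaRect(np.argwhere(l==i)[:,::-1].astype(np.float32))
    p=np.array([u-im["cx"],v-im["cy"]]);r=np.hypot(*p);th=r/im["fx"]
    dr=R.T@np.array([*(p/r*np.sin(th)),np.cos(th)]);z=im["range_z"][int(v),int(u)]
    print((round(u),round(v)),sz,st[i,4],"plane49",(c+dr*(49-c[2])/dr[2]).round(1),"depth",(c+dr*z/np.cos(th)).round(1))
```

```text
cam [ 585.8 -319.7  283.2]
(283, 207) (36.0, 36.0) 1130 plane49 [ 523.4 -292.7   49. ] depth [ 523.2 -292.6   48.1]
```

Both views agree to within 3 mm, and I'll take their mean: power (522,-294), dimmer (632.5,-238.5). Next I descend to just above the round button.

```bash
python3 -m jog '[[[0,-0.05,-0.3],[0,0,0],1],[[0,-0.05,-0.6],[0,0,0],1],[[0,-0.05,-0.8],[0,0,0],1],[[0,-0.05,-0.85],[0,0,0],1],[[0,-0.05,-0.85],[0,0,0],1],[[0,-0.05,-0.85],[0,0,0],1]]'
```

```text
clock: 3.05
position: [523.7, -293.7, 58.8]
ee_rot: [0.974, -0.229, 0.002, 0.0]
contact_force: [-0.0, 1.1, 1.0]
gripper_width: 0.3
grasp_force: 0.0
```

```bash
python3 -m jog '[[[0,0,-0.03],[0,0,0],1],[[0,0,-0.06],[0,0,0],1],[[0,0,-0.08],[0,0,0],1],[[0,0,-0.08],[0,0,0],1],[[0,0,-0.08],[0,0,0],1]]'
python3 -m jog '[[[0,0,-0.01],[0,0,0],1],[[0,0,-0.02],[0,0,0],1],[[0,0,-0.02],[0,0,0],1],[[0,0,-0.02],[0,0,0],1]]'
python3 -m jog '[[[0,0,-0.01],[0,0,0],1],[[0,0,-0.02],[0,0,0],1],[[0,0,-0.02],[0,0,0],1],[[0,0,-0.02],[0,0,0],1]]'
```

```text
clock: 3.55
position: [522.2, -293.8, 48.6]
ee_rot: [0.973, -0.229, 0.0, 0.0]
contact_force: [0.4, 1.1, 1.1]
gripper_width: -0.1
grasp_force: 0.9
clock: 3.95
position: [522.2, -293.8, 46.5]
ee_rot: [0.973, -0.229, 0.0, 0.0]
contact_force: [0.7, 1.3, 3.1]
gripper_width: -0.1
grasp_force: 1.4
clock: 4.35
position: [522.2, -293.8, 44.4]
ee_rot: [0.973, -0.229, 0.0, 0.0]
contact_force: [0.3, 1.1, 4.5]
gripper_width: 0.1
grasp_force: 1.9
```

```bash
python3 -m jog '[[[0,0,-0.01],[0,0,0],1],[[0,0,-0.01],[0,0,0],1],[[0,0,-0.01],[0,0,0],1]]'
python3 -m jog '[[[0,0,-0.005],[0,0,0],1],[[0,0,-0.005],[0,0,0],1],[[0,0,-0.005],[0,0,0],1]]'
```

```text
clock: 4.65
position: [522.2, -293.8, 44.1]
ee_rot: [0.973, -0.229, 0.0, 0.0]
contact_force: [-1.2, 2.1, 6.8]
gripper_width: 0.0
grasp_force: 3.6
clock: 4.95
position: [522.2, -293.8, 44.0]
ee_rot: [0.973, -0.229, 0.0, 0.0]
contact_force: [-1.1, 2.0, 9.2]
gripper_width: 0.1
grasp_force: 4.7
```

The button is fully down: z has stopped at 44.0 and the force is rising past 4 N. I lift straight up and move to above the dimmer.

```bash
python3 -m jog '[[[0,0,0.03],[0,0,0],1],[[0,0,0.1],[0,0,0],1],[[0,0,0.3],[0,0,0],1],[[0,0,0.5],[0,0,0],1],[[0,0,0.5],[0,0,0],1]]'
python3 -m jog '[[[0.3,0.15,0],[0,0,0],1],[[0.65,0.33,0],[0,0,0],1],[[0.95,0.48,0],[0,0,0],1],[[1,0.55,0],[0,0,0],1],[[1,0.55,0],[0,0,0],1]]'
python3 -m jog '[[[0.1,0,0],[0,0,0],1],[[0.1,0,0],[0,0,0],1],[[0.1,0,0],[0,0,0],1]]'
python3 - <<'E'
from h import *
for n in("top","wrist"):
    im=get_image(n);f=im["frame"]
    if n=="top":f=cv2.resize(f[100:270,300:480],None,fx=3,fy=3)
    cv2.imwrite(f"pics/{n}2.png",f[...,::-1])
E
```

```text
clock: 5.45
position: [523.3, -294.4, 95.2]
ee_rot: [0.973, -0.229, 0.002, 0.0]
contact_force: [-0.2, -0.0, 0.2]
gripper_width: 0.4
grasp_force: 0.0
clock: 5.95
position: [621.7, -237.5, 91.0]
ee_rot: [0.973, -0.229, -0.002, -0.0]
contact_force: [0.9, -0.5, -0.7]
gripper_width: -0.2
grasp_force: 0.0
clock: 6.25
position: [631.5, -239.4, 92.7]
ee_rot: [0.973, -0.23, -0.0, -0.0]
contact_force: [-0.3, 0.3, -0.3]
gripper_width: -0.3
grasp_force: 0.0
```

View pics/wrist2.png

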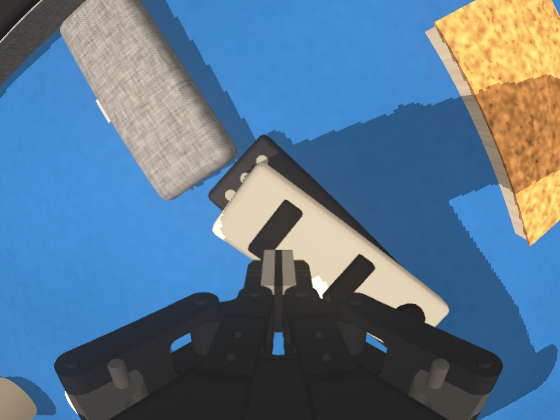

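The view shows the dimmer bar from about (290,207) to (255,248), just ahead of the fingertips at (278,255). The remote is still lying on the lower one. I'll check the bar's position against the target.

Run:
```python
from h import *
im=get_image("wrist");R=np.array(im["R"]);t=np.array(im["t"])
K=np.array([[im["fx"],0,im["cx"]],[0,im["fy"],im["cy"]],[0,0,1]])
c=-R.T@t
f=im["frame"].astype(int)
def pl(u,v,z):
    x=cv2.fisheye.undistortPoints(np.array([[[u,v]]],float),K,np.zeros(4))[0,0];d=R.T@np.array([*x,1]);return (c+d*(z-c[2])/d[2])[:2].round(1)
for n,u,v,z in(("bar far-left corner",280,200,49),("bar far-right corner",302,211,49),("remote corner R",262,163,42),("remote corner L",213,228,42)):print(n,pl(u,v,z))
C=np.array([632.5,-238.5]);x=np.array([-.894,-.447]);y=np.array([.447,-.894])
for a in(-7,7):print("expected bar corner",C+a*x+20*y)
for b in(28,-28):print("expected remote corner",C-33*x+b*y)
```

```text
bar far-left corner [ 650.3 -249.1]
bar far-right corner [ 638.3 -257.9]
remote corner R [ 674.  -248.9]
remote corner L [ 651.2 -201.7]
expected bar corner [ 647.698 -253.251]
expected bar corner [ 635.182 -259.509]
expected remote corner [ 674.518 -248.781]
expected remote corner [ 649.486 -198.717]
```

The corners match to within about 3 mm. I nudge 2 mm, descend and press.

```bash
python3 -m jog '[[[0.02,0.01,-0.2],[0,0,0],1],[[0.02,0.01,-0.35],[0,0,0],1],[[0.02,0.01,-0.4],[0,0,0],1],[[0.02,0.01,-0.42],[0,0,0],1],[[0.02,0.01,-0.42],[0,0,0],1],[[0.02,0.01,-0.42],[0,0,0],1]]'
python3 -m jog '[[[0,0,-0.01],[0,0,0],1],[[0,0,-0.02],[0,0,0],1],[[0,0,-0.03],[0,0,0],1],[[0,0,-0.03],[0,0,0],1]]'
python3 -m jog '[[[0,0,-0.01],[0,0,0],1],[[0,0,-0.02],[0,0,0],1],[[0,0,-0.02],[0,0,0],1],[[0,0,-0.02],[0,0,0],1]]'
```

```text
clock: 7.0
position: [634.5, -237.9, 51.5]
ee_rot: [0.973, -0.229, 0.001, 0.0]
contact_force: [1.2, -0.4, 0.0]
gripper_width: 0.1
grasp_force: 0.0
clock: 7.4
position: [634.3, -237.8, 48.2]
ee_rot: [0.973, -0.229, 0.0, 0.0]
contact_force: [0.6, 0.4, 2.5]
gripper_width: -0.1
grasp_force: 0.9
clock: 7.8
position: [634.3, -237.8, 46.1]
ee_rot: [0.973, -0.229, 0.0, 0.0]
contact_force: [-0.2, -0.4, 2.2]
gripper_width: 0.4
grasp_force: 1.5
```

```bash
python3 -m jog '[[[0,0,-0.01],[0,0,0],1],[[0,0,-0.02],[0,0,0],1],[[0,0,-0.02],[0,0,0],1],[[0,0,-0.02],[0,0,0],1]]'
python3 -m jog '[[[0,0,-0.01],[0,0,0],1],[[0,0,-0.01],[0,0,0],1],[[0,0,-0.01],[0,0,0],1]]'
python3 -m jog '[[[0,0,-0.005],[0,0,0],1],[[0,0,-0.005],[0,0,0],1],[[0,0,-0.005],[0,0,0],1]]'
```

```text
clock: 8.2
position: [634.3, -237.8, 44.2]
ee_rot: [0.973, -0.229, 0.0, 0.0]
contact_force: [0.1, 1.3, 5.0]
gripper_width: -0.1
grasp_force: 2.4
clock: 8.5
position: [634.3, -237.8, 44.1]
ee_rot: [0.973, -0.229, 0.0, 0.0]
contact_force: [-1.0, 0.3, 9.3]
gripper_width: -0.1
grasp_force: 4.2
clock: 8.8
position: [634.3, -237.8, 44.1]
ee_rot: [0.973, -0.229, 0.001, 0.0]
contact_force: [-2.1, 1.3, 10.2]
gripper_width: -0.1
grasp_force: 5.1
```

The dimmer bottomed at 44.1. I lift straight up and back off, then check.

```bash
python3 -m jog '[[[0,0,0.03],[0,0,0],1],[[0,0,0.1],[0,0,0],1],[[0,0,0.4],[0,0,0],1],[[0,0,0.8],[0,0,0],1],[[0,0,1],[0,0,0],1],[[0,0,1],[0,0,0],1]]'
python3 -m jog '[[[-0.2,0.3,0.3],[0,0,0],1],[[-0.4,0.7,0.5],[0,0,0],1],[[-0.6,1,0.6],[0,0,0],1],[[-0.6,1,0.6],[0,0,0],1],[[-0.6,1,0.6],[0,0,0],1],[[-0.6,1,0.6],[0,0,0],1]]'
python3 - <<'E'
from h import *
im=get_image("side");cv2.imwrite("pics/side3.png",cv2.resize(im["frame"][230:350,220:420],None,fx=4,fy=4)[...,::-1])
import pickle
a=pickle.load(open("side.pkl","rb"));d=np.abs(a["frame"].astype(int)-im["frame"]).max(2)[255:340,240:425];print("diff",d.mean(),np.percentile(d,99))
E
```

```text
clock: 9.4
position: [635.5, -238.2, 145.9]
ee_rot: [0.973, -0.229, 0.003, -0.0]
contact_force: [0.7, -0.5, 1.0]
gripper_width: 0.2
grasp_force: 0.0
clock: 10.0
position: [573.7, -138.1, 200.9]
ee_rot: [0.973, -0.23, -0.001, 0.0]
contact_force: [-0.6, 0.7, 0.4]
gripper_width: 0.2
grasp_force: 0.0
diff 13.467662957074722 72.0
```

View pics/side3.png

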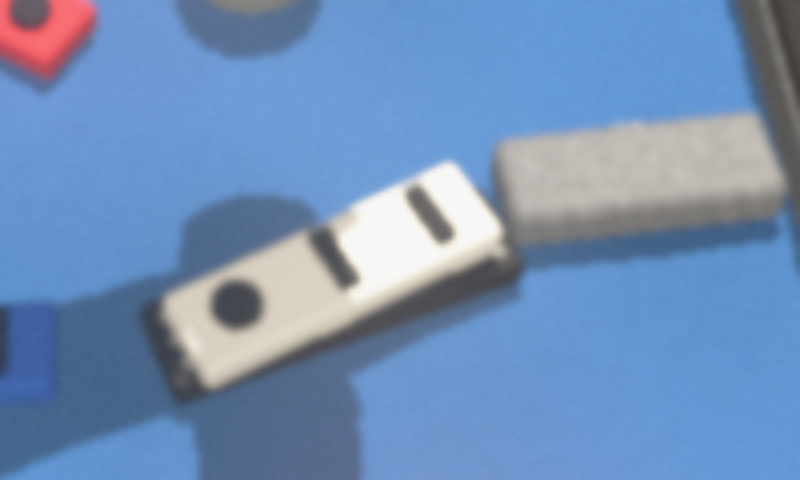

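The round button is still at side pixel (279,306), as it was before. The remotes and glasses case haven't moved, all the buttons are up, and the arm is clear.

```bash
python3 -c "from bench import job_done; print(job_done())"
```

```text
the job is handed in; nothing more can be done
None
```

I pressed the upper remote's round button fully down and let it spring back, then did the same with the end bar; the middle bar was not touched, the remotes and glasses case look unmoved in the last picture, and the job is handed in.

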